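Check a bowl-decorating slide for sticky spots

TASK

Clear the wooden wrist rest off the slide's rails and lay it flat and lengthwise on the empty ware board. Then bring the red lever through its zigzag gate to the green-dot end to unlock the carriage, stroke the carriage smoothly (never faster than 0.3 m/s) all the way out to the far stop and all the way back home, and finally return the lever through the gate to the red-dot end so that the carriage is locked again. Leave the bowls, bottle, jar and cup where they stand.

Things in the scene. Friction and masses are not known exactly. Their poses are not given: they have to be found in the camera images.
- unit_mid (a point): Centre of the top of the slide's aluminium bed plate (120 x 420 mm, top 12 mm above the bench), fixed, but placed and turned differently each time. UNIT FRAME: y along the rails, from the blue far stop (-y end) to the blue gate (+y end); x across them, roughly away from the robot; z up. Two steel rails at x = -38 and +38 mm, 14 mm wide, tops 18 mm above this point; far stop's top 32 mm.
- carriage_knob (a point): Middle of the upright black round knob, 32 mm diameter, 62 mm tall (35 mm down, 27 mm up from here), that does not turn, at the centre of the grey carriage plate (110 mm across x 90 mm along the rails; its top is 35 mm below this point). Axes as the unit frame. At home it is at unit x = 0, y = +45 mm.
- carriage (a joint): Travel of the carriage along the rails, m: 0 = home (beside the gate), 0.17 = at the far stop; it grows towards unit -y. Starts home within 4 mm and bolted: until unlocked it can move only about 8 mm. Sliding takes about 3 N, plus up to some 10 N more at a hidden sticky spot on the way.
- lever_grip (a point): Middle of the upright red round grip of the gate lever, 28 mm diameter, 50 mm tall; a 14 mm steel stem runs down from it through the gate plate, whose top is 44 mm below this point. Axes as the unit frame. It starts at the red-dot end, at unit x = -25, y = +178 mm. The lever stays upright, slides sideways with about 2 N and stays where it is left.
- gate_mid (a point): Top of the blue gate plate (110 x 80 mm), at the middle of its Z-shaped slot (unit x = 0, y = +160 mm). From the red-dot end (locked) the slot runs 25 mm along unit +x, then 36 mm along unit -y (towards the carriage), then 25 mm along unit +x to the green-dot end (free). The lever's stem has 3 mm of play either side.
- bolt (a joint): Displacement of the lever (and the lock bolt it carries) along unit +x, m: 0 = locked end, 0.025 = at the middle leg of the slot, 0.05 = free end. The bolt clears the carriage from about 0.044.
- lever (a joint): Displacement of the lever along unit -y, m: 0 = locked end, 0.036 = free end.
- rest_mid (a point): Centre of the wooden wrist rest, a loose bar 160 mm long (its x axis), 40 mm wide (y), 34 mm high (z), about 110 to 220 g, lying flat across the two rails in the carriage's way, its underside 18 mm above the bed plate's top; cork strip on its top.
- clear_board_top (a point): Centre of the top face of the empty plywood ware board, fixed, 240 mm along its x axis, 150 mm along y, top 12 mm above the bench. It may be on the left or the right.
- full_board_top (a point): Same point of the other ware board, equal in size, on which the two bowls stand. To be left alone.
- bowl_a_mid (a point): Centre of a white bowl, 110 mm diameter, 45 mm high, loose on the full board. Leave it.
- bowl_b_mid (a point): Centre of a blue bowl, 100 mm diameter, 60 mm high, loose on the full board. Leave it.
- ink_bottle_mid (a point): Centre of a loose amber ink bottle, 54 mm diameter, 130 mm tall, standing upright beyond the rails. Leave it.
- pigment_jar_mid (a point): Centre of a loose jar with a green cap, 60 mm diameter, 75 mm tall, standing on the robot's side of the rails. Leave it.
- water_cup_mid (a point): Centre of a loose white cup, 72 mm diameter, 80 mm tall, standing beyond the rails. Leave it.

How it is judged:
By the outcome, as a careful person would: the job done as asked, in the order asked, and still so for the second after the job is handed in, with the robot touching nothing.
It also fails if it takes over 72 s, if anything falls off the work surface, if the arm or the gripper's body presses on something with over 40 N, if the wrist force passes 120 N, or if a joint passes its speed limit or range.

ROBOT

A 6-joint arm with a two-finger parallel gripper is mounted at the origin on the work surface. World frame = base frame: x ahead of the robot, y to its left, z up, the work surface at z = 0. Lengths are in m, angles in rad, forces in N, time in s.
With the tool pointing down it reaches from about 0.35 to 0.875 m from the base axis. Payload 15.5 kg.
Tool frame: the origin (TCP) lies between the finger pads; the fingertips stand 17 mm ahead of it and the grasp point (between the pads) lies 2 mm behind it; x points along the fingers, y is the direction in which the jaws open and shut, and the axes are right-handed (so a half turn about x gives the same grasp; the last joint's range is limited). The gripper opens to 85 mm and grips with 20 to 120 N. Pads are 22 mm wide; open, the fingers measure 114 mm over their backs; the gripper's body (76 mm by 85 mm) begins 54 mm behind the grasp point. The pads swing forward as they close: fully open they stand 13 mm farther back than shut.
Start: joints at [-1.258, 0.494, 1.345, -0, 1.302, -0.096], TCP at [0.248, -0.573, 0.227] pointing down, gripper open.
Joint ranges: [-2.91, 2.91], [-0.82, 2.16], [0.22, 2.67], [-1.22, 4.37], [0.12, 2.79], [-3.08, 3.08]. Speed limits (rad/s): [1.89, 1.89, 2.57, 3.01, 3.01, 3.01].

INTERFACE

Orientations are given as a unit quaternion [x, y, z, w].
In Python, from cell import * gives the robot as it stands.
- The arm moves only by the tool drive_tool, never from a script. Its argument "moves" is a list of rows, each a list of 7 numbers: the turn, a rotation vector about the tool's x, y, z in degrees, then the shift along the tool's x, y, z in cm, then the closure, from 0 (fully open) to 1 (shut). In form: [[wx, wy, wz, dx, dy, dz, grip], ...]. A call has exactly 5 rows; each row shifts and turns the commanded pose from where the row before left it, along the tool's axes as they then stand; what a row does not reach is not made up. A row lasts 1/8 s, in which the tool goes at most 62.5 mm and 10.7 degrees, less where a joint would pass 70% of its speed; a pose out of reach is approached as far as the arm can. A call is refused whole if a number of a shift passes 6.25 or a number of a turn 10.7, either way. A call with a gripper value outside its range is refused whole. The fingers move at their own pace and stop on an object; the grip force is fixed at half the most. Time passes only in rows, so rows that do not move let the fingers close, or fill a call up. It gives the time, the measured TCP pose, the force and the opening at its end, in the units of the state.
- get_obs(): the state, without advancing time (a new reading comes with each control period).
- get_image(name): name is "scene" or "top" or "wrist"; returns a dict with "frame" (420x560x3 uint8, red, green, blue), "K" (3x3 intrinsics, pixels), "distortion" ([k1, k2, p1, p2, k3] as OpenCV has them; the pictures are not rectified), "R" (3x3) and "t" (3): a world point X has camera coordinates R X + t. Camera axes: x right, y down, z forward; pixel columns grow to the right and rows downward; lengths in m; the calibration is good to about 2 mm. A picture is of the moment at which its call begins. There is no depth.
- finish_job(): hands the job in, once; it reports no verdict.
Trained networks look in the newest picture that a camera, given by its name, has taken for a name from the list of things; names that differ only in an ending like _2 or _b are one class to them, and where a whole thing is asked for, a point or a joint stands for the part that bears it (a point fixed in the world has none). Each returns a list of dicts, best first, with "score" (0 to 1); they miss things now and then, are a little off and sometimes report something else, mostly with a low value. They report only what shows in the picture. A call takes as long as a camera call.
- boxes_of(label, camera): "rect" ([centre column, centre row, width, height] in pixels, round what is visible of it).
- place_of(label, camera): "position" ([column, row] in pixels: a listed point, or the origin of a listed thing).
The state is a dict: "t": time; "qpos": joint angles; "qd": joint speeds; "effort": joint torques, N m; "tool_pos": TCP position; "tcp_rot": TCP orientation; "force": force on the tool from outside, world axes, zero at the start; "torque": the same for the moment, N m; "grip_width": finger opening in m.
Only numpy, scipy, OpenCV 4.12 (cv2) and the standard library are available. Lean on these libraries where they do the work, as an engineer would, in place of code of your own. Each camera call takes 0.05 s, during which the arm holds its last target.

## Working session

There is one attempt and no reset: what is moved stays moved. The work goes in short steps, Python scripts to look and compute and a tool call to move; the robot and the scene stay as the last step left them, time stands still between calls to the robot, and variables do not carry over. Pictures are saved under pics/ and viewed, and the job is handed in when it is done.

Besides the shell and the picture viewer there is one more tool, called after "Request:" in YAML: its name, and indented under it one key for each argument. drive_tool: Moves the arm, as the interface text tells. Its arguments: {"type":"object","properties":{"moves":{"type":"array","items":{"type":"array","items":{"type":"number"}}}},"required":["moves"]}

```bash
mkdir -p pics; ls; python3 - <<'E'
from cell import *
import cv2
o=get_obs(); print({k:(o[k]) for k in ('t','tool_pos','tcp_rot','force','grip_width','qpos')})
for n in ("scene","top","wrist"):
    im=get_image(n); cv2.imwrite(f"pics/{n}0.png",im["frame"][:,:,::-1]); print(n,im["K"],im["R"],im["t"],im["distortion"])
E
```

```text
pics
{'t': 0.0, 'tool_pos': array([ 0.24834848, -0.57313117,  0.22618144]), 'tcp_rot': array([-0.69233638, -0.14397935,  0.69243438, -0.14309061]), 'force': array([-0.28800335, -0.18004119,  0.49588021]), 'grip_width': 0.08528445803804013, 'qpos': array([-1.25746280e+00,  4.94207028e-01,  1.34614292e+00, -1.18091876e-06,
        1.30250719e+00, -9.54854948e-02])}
scene [[418.40377401   0.         279.58860678]
 [  0.         418.40377401 212.42624211]
 [  0.           0.           1.        ]] [[-0.12141964  0.99247693  0.01571052]
 [ 0.62977998  0.08926186 -0.77162782]
 [-0.76722516 -0.0837966  -0.63588024]] [ 0.0444563  -0.30115943  1.51511347] [0.03784319 0.         0.         0.         0.        ]
top [[456.50151058   0.         280.76613335]
 [  0.         456.50151058 210.4082904 ]
 [  0.           0.           1.        ]] [[-0.02638894 -0.99950369  0.01720484]
 [-0.99221155  0.02409273 -0.12221202]
 [ 0.12173685 -0.02029588 -0.99235488]] [0.0074394  0.59228621 1.24433835] [-0.05081424  0.          0.          0.          0.        ]
wrist [[331.91619996   0.         282.71356104]
 [  0.         331.91619996 217.87451898]
 [  0.           0.           1.        ]] [[ 0.397967   -0.91739852 -0.00149175]
 [-0.88576606 -0.38466717  0.25971071]
 [-0.23883205 -0.10203495 -0.96568531]] [-0.62339419 -0.03511485  0.37770961] [0.01092523 0.         0.         0.         0.        ]
```

View pics/scene0.png

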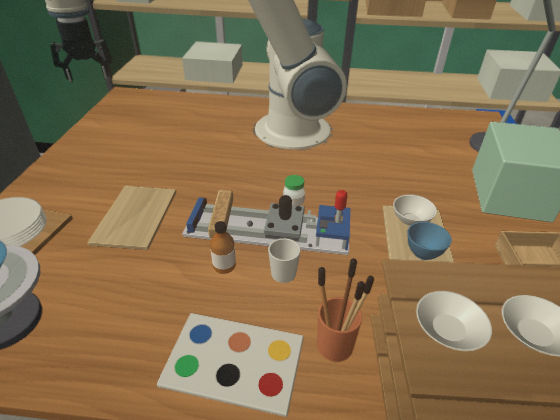

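View pics/top0.png

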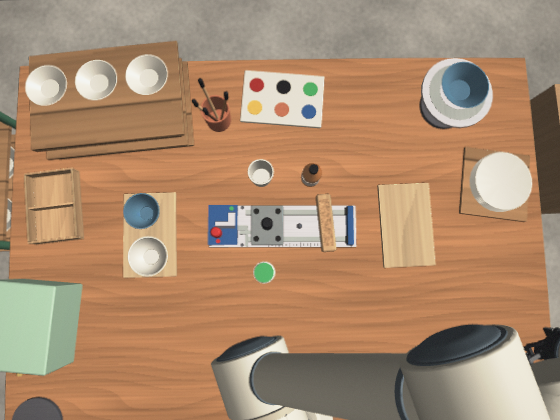

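View pics/wrist0.png

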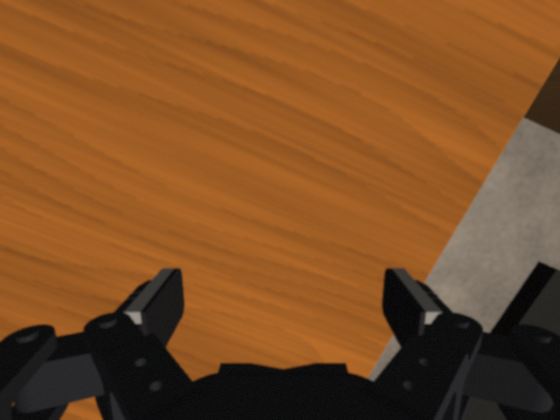

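```bash
python3 - <<'E'
from cell import *
import numpy as np
for c in ("top","scene"):
  for l in "unit_mid carriage_knob lever_grip gate_mid rest_mid clear_board_top full_board_top bowl_a_mid bowl_b_mid ink_bottle_mid pigment_jar_mid water_cup_mid".split():
    print(c,l,[(np.round(d["position"],1).tolist(),round(d["score"],2)) for d in place_of(l,c)[:3]])
E
```

```text
top unit_mid [([279.2, 227.2], 0.88), ([152.0, 229.3], 0.36)]
top carriage_knob [([264.7, 223.5], 0.73)]
top lever_grip [([407.7, 224.7], 0.71), ([214.5, 234.0], 0.54), ([151.9, 234.7], 0.19)]
top gate_mid [([224.9, 221.8], 0.86)]
top rest_mid [([325.5, 221.8], 0.76)]
top clear_board_top [([405.7, 223.3], 0.63)]
top full_board_top [([150.6, 232.2], 0.83)]
top bowl_a_mid [([149.1, 256.3], 0.57)]
top bowl_b_mid [([144.7, 210.4], 0.92), ([325.3, 221.7], 0.29)]
top ink_bottle_mid [([310.7, 172.9], 0.96), ([266.2, 221.4], 0.31)]
top pigment_jar_mid [([263.9, 275.0], 0.78), ([282.2, 225.7], 0.41)]
top water_cup_mid [([260.3, 171.6], 0.71), ([410.0, 225.1], 0.38), ([151.1, 232.5], 0.37)]
scene unit_mid [([266.6, 228.3], 0.74)]
scene carriage_knob [([285.0, 207.2], 0.83), ([136.5, 211.5], 0.19)]
scene lever_grip [([338.9, 200.1], 0.84), ([285.4, 209.5], 0.24)]
scene gate_mid [([332.8, 217.4], 0.89), ([136.4, 210.8], 0.46)]
scene rest_mid [([216.9, 216.2], 0.85), ([342.1, 200.4], 0.72)]
scene clear_board_top [([133.5, 213.0], 0.93), ([221.0, 244.2], 0.44)]
scene full_board_top [([418.2, 234.9], 0.69)]
scene bowl_a_mid [([410.6, 213.6], 0.68)]
scene bowl_b_mid [([424.2, 243.4], 0.6)]
scene ink_bottle_mid [([220.9, 240.7], 0.77)]
scene pigment_jar_mid [([293.9, 190.9], 0.66), ([219.0, 212.0], 0.45), ([426.8, 242.6], 0.32)]
scene water_cup_mid [([283.7, 259.1], 0.61)]
```

```bash
cat > h.py <<'E'
import numpy as np, cv2
from scipy.optimize import least_squares
from scipy.spatial.transform import Rotation as Rn
def ray(im,px):
    p=cv2.undistortPoints(np.array([[px]],float),im["K"],np.array(im["distortion"]))[0,0]
    d=im["R"].T@np.array([p[0],p[1],1.]); return -im["R"].T@im["t"], d/np.linalg.norm(d)
def onz(im,px,z):
    c,d=ray(im,px); return c+d*(z-c[2])/d[2]
def tri(obs):
    A=np.zeros((3,3));b=np.zeros(3);L=[]
    for im,px in obs:
        c,d=ray(im,px);P=np.eye(3)-np.outer(d,d);A+=P;b+=P@c;L.append((c,P))
    x=np.linalg.solve(A,b); return x,[round(1000*np.linalg.norm(P@(x-c)),1) for c,P in L]
def proj(im,X):
    return cv2.projectPoints(np.array(X,float).reshape(-1,1,3),cv2.Rodrigues(im["R"])[0],im["t"],im["K"],np.array(im["distortion"]))[0][:,0]
E
python3 - <<'E'
from cell import *
from h import *
import pickle
T=get_image("top");S=get_image("scene")
pickle.dump((T,S),open("ts0.pkl","wb"))
D={"knob":([264.7,223.5],[285,207.2]),"lever":([214.5,234],[338.9,200.1]),"gate":([224.9,221.8],[332.8,217.4]),"unit":([279.2,227.2],[266.6,228.3]),"rest":([325.5,221.8],[216.9,216.2]),"board":([405.7,223.3],[133.5,213]),"full":([150.6,232.2],[418.2,234.9]),"bowla":([149.1,256.3],[410.6,213.6]),"bowlb":([144.7,210.4],[424.2,243.4]),"ink":([310.7,172.9],[220.9,240.7]),"jar":([263.9,275],[293.9,190.9]),"cup":([260.3,171.6],[283.7,259.1])}
for k,(a,b) in D.items():
    x,r=tri([(T,a),(S,b)]); print(k,x.round(4),r)
cv2.imwrite("pics/topz.png",cv2.resize(T["frame"][170:290,195:445,::-1],None,fx=3.2,fy=3.2,interpolation=cv2.INTER_CUBIC))
cv2.imwrite("pics/scz.png",cv2.resize(S["frame"][160:290,85:365,::-1],None,fx=2.8,fy=2.8,interpolation=cv2.INTER_CUBIC))
E
```

```text
knob [0.5524 0.0363 0.0815] [np.float64(1.3), np.float64(1.3)]
lever [0.5261 0.1683 0.0981] [np.float64(2.5), np.float64(2.5)]
gate [0.5607 0.1502 0.0688] [np.float64(4.2), np.float64(4.2)]
unit [ 0.5486 -0.0072  0.0027] [np.float64(4.7), np.float64(4.7)]
rest [ 0.5578 -0.1357  0.0364] [np.float64(3.6), np.float64(3.6)]
board [ 0.5495 -0.367   0.0135] [np.float64(1.4), np.float64(1.4)]
full [0.5417 0.3664 0.0207] [np.float64(5.3), np.float64(5.3)]
bowla [0.4731 0.3599 0.0336] [np.float64(1.3), np.float64(1.3)]
bowlb [0.6002 0.3714 0.0476] [np.float64(0.7), np.float64(0.7)]
ink [ 0.6891 -0.0933  0.0786] [np.float64(1.7), np.float64(1.7)]
jar [0.4138 0.0448 0.0309] [np.float64(1.0), np.float64(1.0)]
cup [0.7011 0.0483 0.0517] [np.float64(1.2), np.float64(1.2)]
```

View pics/topz.png

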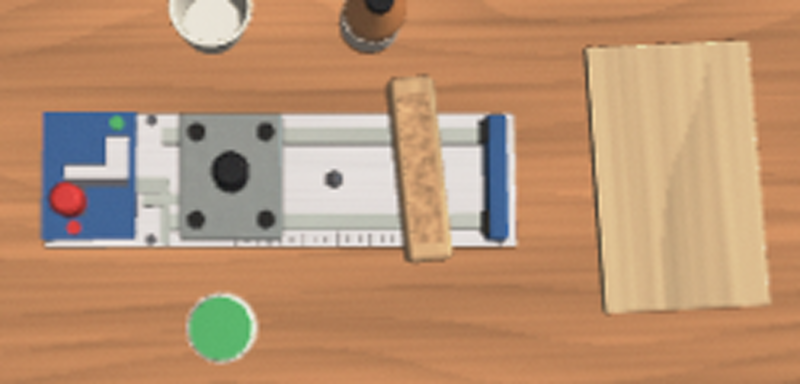

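View pics/scz.png

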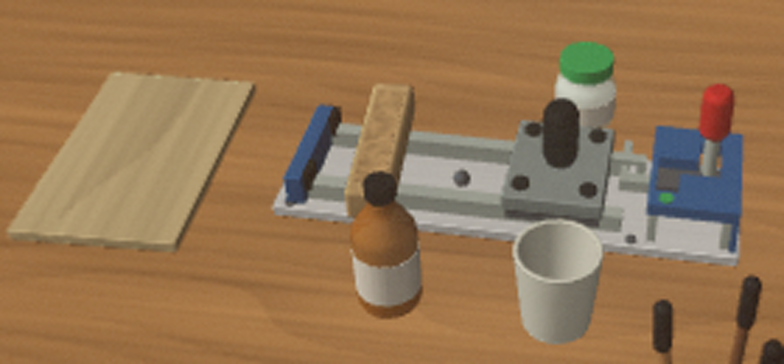

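```bash
python3 - <<'E'
from h import *
import pickle
T,S=pickle.load(open("ts0.pkl","rb"))
u=lambda p:(np.array(p)+.5)/3.2-.5+[195,170]
v=lambda p:(np.array(p)+.5)/2.8-.5+[85,160]
f=lambda ps,z:np.array([onz(T,u(p),z) for p in ps]).round(4)
g=lambda ps,z:np.array([onz(S,v(p),z) for p in ps]).round(4)
def an(a,b): d=b-a; return np.degrees(np.arctan2(d[1],d[0])).round(2),np.linalg.norm(d[:2]).round(4)
b=f([(43,247),(516,246),(516,115)],.012); print("bed",b,an(b[1],b[0]),an(b[1],b[2]),"mid",(b[0]+b[2])/2)
b=f([(585,47),(749,41),(770,302),(606,313)],.012);print("board",b,b.mean(0),an(b[3],b[0]),an(b[2],b[1]),an(b[1],b[0]),an(b[2],b[3]))
b=g([(112,73),(254,82),(172,247),(10,234)],.012);print("boardS",b,b.mean(0),an(b[0],b[3]),an(b[1],b[2]))
b=f([(388,78),(433,75),(451,258),(407,262)],.064);print("rest",b,b.mean(0),an(b[3],b[0]),an(b[2],b[1]),an(b[1],b[0]),an(b[2],b[3]))
# knob top & lever top
print("knobtop",f([(230,171)],.012+.018+.03+.05),"levertop",f([(68,198)],.15))
# rest visible corners both views
for a,c in (((388,78),(347,189)),((451,258),(413,88)),((407,262),(374,85))):
    print(tri([(T,u(a)),(S,v(c))]))
# levers top/knob top both views
print(tri([(T,u((230,166))),(S,v((561,105)))]),tri([(T,u((68,196))),(S,v((719,90)))]))
for a,c in (((516,246),(325,118)),((516,115),(273,211)),((43,247),(742,158))): print("bedc",tri([(T,u(a)),(S,v(c))]))
E
```

```text
bed [[ 0.4965  0.2001  0.012 ]
 [ 0.4866 -0.219   0.012 ]
 [ 0.604  -0.2244  0.012 ]] (np.float64(88.65), np.float64(0.4192)) (np.float64(-2.63), np.float64(0.1175)) mid [ 0.55025 -0.01215  0.012  ]
board [[ 0.6645 -0.2902  0.012 ]
 [ 0.6668 -0.4412  0.012 ]
 [ 0.4305 -0.4448  0.012 ]
 [ 0.4252 -0.2966  0.012 ]] [ 0.54675 -0.3682   0.012  ] (np.float64(1.53), np.float64(0.2394)) (np.float64(0.87), np.float64(0.2363)) (np.float64(90.87), np.float64(0.151)) (np.float64(92.05), np.float64(0.1483))
boardS [[ 0.4335 -0.4417  0.012 ]
 [ 0.4276 -0.294   0.012 ]
 [ 0.6702 -0.2887  0.012 ]
 [ 0.6733 -0.4321  0.012 ]] [ 0.55115  -0.364125  0.012   ] (np.float64(2.29), np.float64(0.24)) (np.float64(1.25), np.float64(0.2427))
rest [[ 0.6321 -0.1052  0.064 ]
 [ 0.6338 -0.1442  0.064 ]
 [ 0.4759 -0.1534  0.064 ]
 [ 0.4735 -0.1158  0.064 ]] [ 0.553825 -0.12965   0.064   ] (np.float64(3.82), np.float64(0.159)) (np.float64(3.33), np.float64(0.1582)) (np.float64(92.5), np.float64(0.039)) (np.float64(93.65), np.float64(0.0377))
knobtop [[0.5505 0.0323 0.11  ]] levertop [[0.5284 0.1607 0.15  ]]
(array([ 0.63533257, -0.12107493,  0.06784529]), [np.float64(16.6), np.float64(16.6)])
(array([ 0.47329035, -0.13543993,  0.05741045]), [np.float64(18.9), np.float64(18.9)])
(array([ 0.47743889, -0.13420678,  0.06036706]), [np.float64(18.3), np.float64(18.3)])
(array([0.55415897, 0.03332546, 0.11381715]), [np.float64(1.2), np.float64(1.2)]) (array([0.53176132, 0.16616495, 0.12740053]), [np.float64(2.7), np.float64(2.7)])
bedc (array([ 0.48487839, -0.21061239,  0.0197464 ]), [np.float64(7.0), np.float64(7.0)])
bedc (array([ 0.60450469, -0.22356883,  0.00289638]), [np.float64(2.6), np.float64(2.6)])
bedc (array([0.49587311, 0.19980339, 0.02494568]), [np.float64(1.5), np.float64(1.5)])
```

```bash
cat >> h.py <<'E'
def pose():
    from cell import get_obs
    o=get_obs(); return o,np.array(o["tool_pos"]),Rn.from_quat(o["tcp_rot"])
def Rdown(yaw,flip=False):
    # tool x down, tool y along unit y rotated: y=(-s,c,0)
    s,c=np.sin(yaw),np.cos(yaw); y=np.array([-s,c,0])*(-1 if flip else 1); x=np.array([0,0,-1.]); z=np.cross(x,y)
    return Rn.from_matrix(np.stack([x,y,z],1))
def plan(p,yawdeg,flip=False):
    """shift in current tool axes (cm), rotvec deg of remaining"""
    o,q,R=pose(); G=Rdown(np.radians(yawdeg),flip)
    w=np.degrees((R.inv()*G).as_rotvec()); d=100*R.inv().apply(np.array(p)-q); d2=100*G.inv().apply(np.array(p)-q)
    print("t",round(o["t"],2),"pos",q.round(4),"F",np.round(o["force"],1),"w",round(o["grip_width"],4))
    print("turn",w.round(2),"shift(cur axes)",d.round(2),"shift(target axes)",d2.round(2))
E
python3 - <<'E'
from h import *
from cell import *
o,q,R=pose(); print(R.as_matrix().round(3))
im=get_image("wrist"); c=-im["R"].T@im["t"]; print("cam in tool",R.inv().apply(c-q).round(4), "axis",R.inv().apply(im["R"][2]).round(3), "imgx",R.inv().apply(im["R"][0]).round(3),"tcp px",proj(im,q))
for f in (0,1): plan([.554,-.13,.2],3.5,f)
E
```

```text
[[-0.     0.398 -0.918]
 [-0.    -0.918 -0.398]
 [-1.     0.     0.   ]]
cam in tool [-0.1467 -0.0009 -0.0645] axis [ 0.966 -0.     0.26 ] imgx [ 0.     1.    -0.001] tcp px [[284.70568156 268.54778209]]
t 1.5 pos [ 0.2484 -0.5735  0.2268] F [-0.1  0.5  0. ] w 0.0854
turn [-160.08   -0.     -0.  ] shift(cur axes) [  2.68 -28.55 -45.67] shift(target axes) [ 2.68 42.4  33.21]
t 1.5 pos [ 0.2484 -0.5735  0.2268] F [-0.1  0.5  0. ] w 0.0854
turn [19.92 -0.    0.  ] shift(cur axes) [  2.68 -28.55 -45.67] shift(target axes) [  2.68 -42.4  -33.21]
```

Request:
drive_tool:
  moves:
    - [4, 0, 0, 0, -3.3, -4.3, 0]
    - [4, 0, 0, 0, -3.5, -4.1, 0]
    - [4, 0, 0, 0, -3.7, -3.8, 0]
    - [4, 0, 0, 0, -3.9, -3.6, 0]
    - [4, 0, 0, 0, -4.2, -3.3, 0]

```text
t: 2.12
tool_pos: [0.3842, -0.341, 0.2269]
tcp_rot: [0.707, 0.02, -0.707, 0.02]
force: [0.3, 0.4, -0.7]
grip_width: 0.0857
```

Request:
drive_tool:
  moves:
    - [0, 0, 0, 0, -4.2, -3.3, 0]
    - [0, 0, 0, 0.5, -4.2, -3.3, 0]
    - [0, 0, 0, 0.5, -4.2, -3.3, 0]
    - [0, 0, 0, 0.5, -4.2, -3.3, 0]
    - [0, 0, 0, 0.5, -4.2, -3.3, 0]

```text
t: 2.75
tool_pos: [0.5366, -0.1214, 0.2068]
tcp_rot: [0.707, 0.021, -0.707, 0.021]
force: [0.3, 0.0, 0.8]
grip_width: 0.0855
```

```bash
python3 - <<'E'
from h import *
from cell import *
import pickle
plan([.554,-.13,.2],3.5,1)
im=get_image("wrist");o=get_obs(); pickle.dump((im,o),open("w1.pkl","wb"))
f=im["frame"].copy()
cv2.imwrite("pics/w1.png",f[:,:,::-1])
print(place_of("rest_mid","wrist"))
E
```

```text
t 2.75 pos [ 0.5366 -0.1214  0.2068] F [0.3 0.  0.8] w 0.0855
turn [-0.08 -0.02 -0.01] shift(cur axes) [ 0.68  0.96 -1.69] shift(target axes) [ 0.68  0.96 -1.69]
[{'position': [292.4, 183.3], 'score': 0.87}]
```

View pics/w1.png

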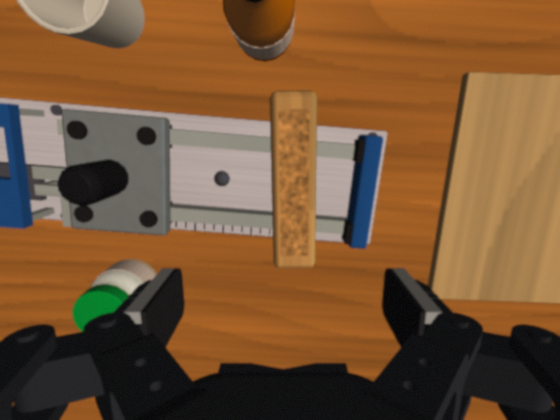

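```bash
python3 - <<'E'
from h import *
import pickle
T,S=pickle.load(open("ts0.pkl","rb")); W,o=pickle.load(open("w1.pkl","rb"))
u=lambda p:(np.array(p)+.5)/3.2-.5+[195,170]
P=[]
for a,c in (((388,78),(272,93)),((433,75),(317,93)),((451,258),(316,267)),((407,262),(275,267))):
    x,r=tri([(T,u(a)),(W,c)]); P.append(x); print(x.round(4),r, onz(W,c,.064).round(4))
P=np.array(P); print(P.mean(0)); d=P[0]+P[1]-P[2]-P[3]; print(np.degrees(np.arctan2(d[1],d[0])))
Q=np.array([onz(W,c,.064) for c in ((272,93),(317,93),(316,267),(275,267))]);print(Q.mean(0));d=Q[0]+Q[1]-Q[2]-Q[3]; print(np.degrees(np.arctan2(d[1],d[0])))
# bed edges in wrist: bottom line z .012
for c in ((386,132),(371,242)): print("bed corner",onz(W,c,.012).round(4))
for c,n in (((470,74),"b1"),((433,298),"b2")): print(n,onz(W,c,.012).round(4))
from cell import *
for l,z in (("clear_board_top",.012),("unit_mid",.012),("carriage_knob",.08)):
    r=place_of(l,"wrist"); print(l,[(d["position"],d["score"],onz(W,d["position"],z).round(4)) for d in r[:2]])
E
```

```text
[ 0.6298 -0.1058  0.0664] [np.float64(2.1), np.float64(2.1)] [ 0.6281 -0.1066  0.064 ]
[ 0.6258 -0.1385  0.1118] [np.float64(0.6), np.float64(0.6)] [ 0.6304 -0.1434  0.064 ]
[ 0.476  -0.155   0.0611] [np.float64(1.2), np.float64(1.2)] [ 0.4771 -0.1558  0.064 ]
[ 0.4735 -0.1167  0.0606] [np.float64(0.6), np.float64(0.6)] [ 0.4748 -0.1174  0.064 ]
[ 0.55125754 -0.12901684  0.0749995 ]
5.120554922986144
[ 0.55259034 -0.13077742  0.064     ]
4.3361404728760675
bed corner [ 0.6035 -0.2197  0.012 ]
bed corner [ 0.4877 -0.2198  0.012 ]
b1 [ 0.6609 -0.2915  0.012 ]
b2 [ 0.4253 -0.2985  0.012 ]
clear_board_top [([516.1, 199.4], 0.61, array([ 0.5436, -0.3645,  0.012 ]))]
unit_mid []
carriage_knob [([92.2, 180.9], 0.65, array([0.5493, 0.0375, 0.08  ])), ([294.8, 179.5], 0.41, array([ 0.5607, -0.1295,  0.08  ]))]
```

Request:
drive_tool:
  moves:
    - [-0.5, 0, 0, 2.4, 0.5, -0.8, 0]
    - [0, 0, 0, 4, 0.4, -0.8, 0]
    - [0, 0, 0, 4, 0, 0, 0]
    - [0, 0, 0, 3, 0, 0, 0]
    - [0, 0, 0, 2, 0, 0, 0]

```text
t: 3.62
tool_pos: [0.5512, -0.1321, 0.0516]
tcp_rot: [-0.706, -0.024, 0.707, -0.023]
force: [1.6, -0.1, 1.1]
grip_width: 0.0856
```

```bash
python3 - <<'E'
from h import *
from cell import *
plan([.553,-.1305,.053],4,1)
im=get_image("wrist"); cv2.imwrite("pics/w2.png",im["frame"][:,:,::-1])
E
```

```text
t 3.62 pos [ 0.5512 -0.1321  0.0516] F [ 1.6 -0.1  1.1] w 0.0856
turn [-0.18  0.07  0.02] shift(cur axes) [-0.14 -0.15 -0.19] shift(target axes) [-0.14 -0.15 -0.2 ]
```

View pics/w2.png

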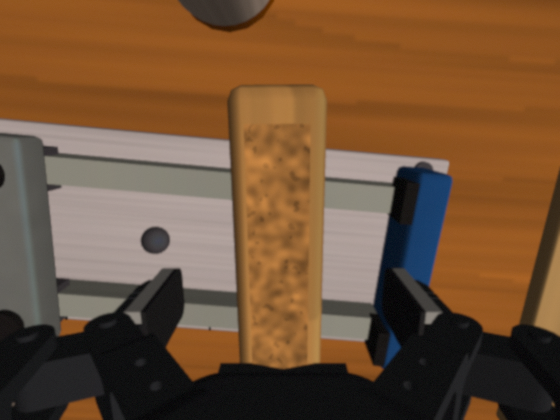

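Request:
drive_tool:
  moves:
    - [0, 0, 0, 0, -0.15, -0.2, 0]
    - [0, 0, 0, 0, 0, 0, 1]
    - [0, 0, 0, 0, 0, 0, 1]
    - [0, 0, 0, 0, 0, 0, 1]
    - [0, 0, 0, 0, 0, 0, 1]

```text
t: 4.3
tool_pos: [0.5544, -0.1294, 0.0539]
tcp_rot: [0.707, 0.024, -0.706, 0.024]
force: [-2.0, 0.7, 13.6]
grip_width: 0.0375
```

Request:
drive_tool:
  moves:
    - [0, 0, 0, 0, 0, 0, 1]
    - [0, 0, 0, -1, 0, 0, 1]
    - [0, 0, 0, -2, 0, 0, 1]
    - [0, 0, 0, -3, 0, 0, 1]
    - [0, 0, 0, -3, 0, 0, 1]

```text
t: 4.92
tool_pos: [0.5539, -0.1292, 0.1441]
tcp_rot: [-0.707, -0.024, 0.707, -0.024]
force: [0.1, -0.8, -2.4]
grip_width: 0.0368
```

```bash
python3 - <<'E'
from h import *
from cell import *
plan([.549,-.366,.1],1.4,1)
im=get_image("wrist"); cv2.imwrite("pics/w3.png",im["frame"][:,:,::-1])
E
```

```text
t 4.92 pos [ 0.5539 -0.1292  0.1441] F [ 0.1 -0.8 -2.4] w 0.0368
turn [2.53 0.01 0.  ] shift(cur axes) [ 4.41 23.59  2.11] shift(target axes) [ 4.41 23.66  1.07]
```

View pics/w3.png

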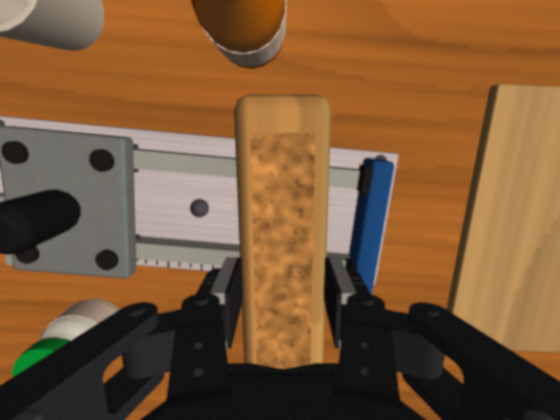

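Request:
drive_tool:
  moves:
    - [0.5, 0, 0, 0, 5, 0.4, 1]
    - [1, 0, 0, 0, 5.5, 0.3, 1]
    - [1, 0, 0, 0.5, 5.5, 0.2, 1]
    - [0, 0, 0, 1, 4.5, 0.1, 1]
    - [0, 0, 0, 1, 3, 0, 1]

```text
t: 5.6
tool_pos: [0.5547, -0.3665, 0.1175]
tcp_rot: [0.707, 0.008, -0.707, 0.008]
force: [0.4, -0.1, -2.7]
grip_width: 0.0376
```

```bash
python3 - <<'E'
from h import *
from cell import *
import pickle
im=get_image("wrist"); cv2.imwrite("pics/w4.png",im["frame"][:,:,::-1])
pickle.dump(im,open("w4.pkl","wb"))
plan([.55,-.366,.036],1.4,1)
E
```

```text
t 5.65 pos [ 0.5543 -0.3691  0.1161] F [-2.3 -4.4 -4.1] w 0.0375
turn [-0.1   0.03 -0.04] shift(cur axes) [ 8.01 -0.33  0.42] shift(target axes) [ 8.01 -0.32  0.43]
```

View pics/w4.png

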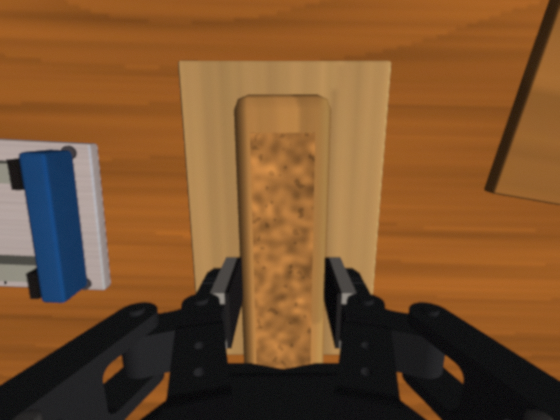

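Request:
drive_tool:
  moves:
    - [0, 0, 0, 2.5, -0.2, 0.2, 1]
    - [0, 0, 0, 2.5, -0.1, 0.2, 1]
    - [0, 0, 0, 1.5, 0, 0, 1]
    - [0, 0, 0, 0.8, 0, 0, 1]
    - [0, 0, 0, 0.3, 0, 0, 1]

```text
t: 6.28
tool_pos: [0.5512, -0.3616, 0.0418]
tcp_rot: [0.707, 0.009, -0.707, 0.009]
force: [0.3, -0.5, -0.7]
grip_width: 0.0373
```

Request:
drive_tool:
  moves:
    - [0, 0, 0, 0.1, 0, 0, 1]
    - [0, 0, 0, 0.1, 0, 0, 1]
    - [0, 0, 0, 0.1, 0, 0, 1]
    - [0, 0, 0, 0, 0, 0, 1]
    - [0, 0, 0, 0, 0, 0, 1]

```text
t: 6.9
tool_pos: [0.551, -0.3617, 0.0389]
tcp_rot: [0.707, 0.009, -0.707, 0.009]
force: [-0.0, 0.2, -2.4]
grip_width: 0.0374
```

Request:
drive_tool:
  moves:
    - [0, 0, 0, 0.1, 0, 0, 1]
    - [0, 0, 0, 0.1, 0, 0, 1]
    - [0, 0, 0, 0.1, 0, 0, 1]
    - [0, 0, 0, 0, 0, 0, 1]
    - [0, 0, 0, 0, 0, 0, 1]

```text
t: 7.52
tool_pos: [0.5509, -0.3617, 0.036]
tcp_rot: [0.707, 0.009, -0.707, 0.009]
force: [-0.9, 1.9, 4.7]
grip_width: 0.0375
```

Request:
drive_tool:
  moves:
    - [0, 0, 0, 0, 0, 0, 0.3]
    - [0, 0, 0, 0, 0, 0, 0]
    - [0, 0, 0, 0, 0, 0, 0]
    - [0, 0, 0, -2, 0, 0, 0]
    - [0, 0, 0, -4, 0, 0, 0]

```text
t: 8.15
tool_pos: [0.5503, -0.3612, 0.0963]
tcp_rot: [-0.706, -0.009, 0.708, -0.008]
force: [0.7, -0.0, 1.1]
grip_width: 0.0852
```

Request:
drive_tool:
  moves:
    - [0, 0, 0, -5, 0, 0, 0]
    - [0, 0, 0, -6, 0, 0, 0]
    - [0, 0, 0, -4, -3, 0, 0]
    - [0, 0, 0, 0, -5, 0, 0]
    - [0, 0, 0, 0, -6, 0, 0]

```text
t: 8.78
tool_pos: [0.5474, -0.2209, 0.2478]
tcp_rot: [0.708, 0.008, -0.706, 0.009]
force: [1.8, 0.2, 0.1]
grip_width: 0.0856
```

```bash
python3 - <<'E'
from h import *
from cell import *
plan([.56,.08,.23],-1.6,1)
im=get_image("wrist"); cv2.imwrite("pics/w5.png",im["frame"][:,:,::-1])
E
```

```text
t 8.78 pos [ 0.5474 -0.2209  0.2478] F [1.8 0.2 0.1] w 0.0856
turn [ 2.95 -0.14 -0.07] shift(cur axes) [  1.75 -30.05  -1.96] shift(target axes) [  1.78 -30.11  -0.42]
```

View pics/w5.png

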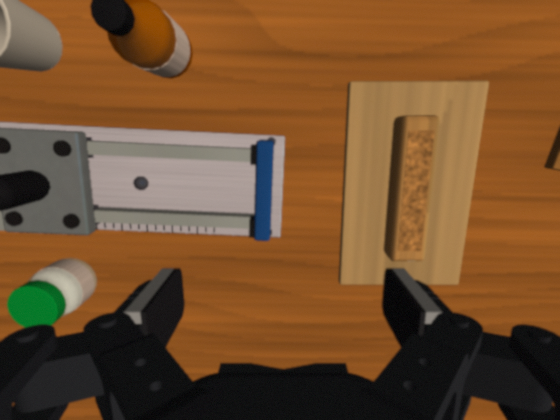

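Request:
drive_tool:
  moves:
    - [0.6, 0, 0, 0, -6, -0.2, 0]
    - [0.6, 0, 0, 0, -6, -0.2, 0]
    - [0.6, 0, 0, 0, -6, 0, 0]
    - [0.6, 0, 0, 0, -6, 0, 0]
    - [0.6, 0, 0, 0.5, -6, 0, 0]

```text
t: 9.45
tool_pos: [0.5503, 0.0802, 0.2426]
tcp_rot: [0.708, -0.01, -0.706, -0.01]
force: [0.4, 0.2, 0.5]
grip_width: 0.0851
```

```bash
python3 - <<'E'
from h import *
from cell import *
import pickle
im=get_image("wrist"); cv2.imwrite("pics/w6.png",im["frame"][:,:,::-1]);pickle.dump(im,open("w6.pkl","wb"))
for l in ("lever_grip","carriage_knob","gate_mid","unit_mid"): print(l,place_of(l,"wrist")[:2])
plan([.545,.16,.23],-1.6,1)
E
```

```text
lever_grip [{'position': [188.3, 230.2], 'score': 0.59}]
carriage_knob [{'position': [331.7, 198.2], 'score': 0.72}, {'position': [188.9, 230.9], 'score': 0.52}]
gate_mid [{'position': [212.9, 195.5], 'score': 0.96}, {'position': [37.8, 204.7], 'score': 0.17}]
unit_mid [{'position': [360.8, 184.4], 'score': 0.71}]
t 9.7 pos [0.5503 0.0782 0.2417] F [-1.1  0.6  0.1] w 0.0855
turn [ 0.07 -0.06 -0.01] shift(cur axes) [ 1.17 -8.16  0.75] shift(target axes) [ 1.17 -8.16  0.76]
```

View pics/w6.png

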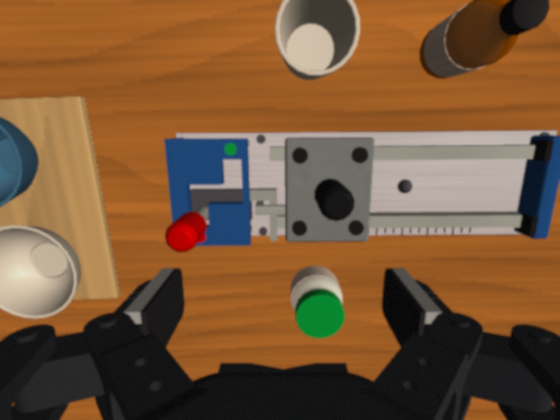

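Request:
drive_tool:
  moves:
    - [0, 0, 0, 0, -3, 0.7, 0]
    - [0, 0, 0, 0, -3, 0.7, 0]
    - [0, 0, 0, 0, -2.2, 0.7, 0]
    - [0, 0, 0, 0, 0, 0, 0]
    - [0, 0, 0, 0, 0, 0, 0]

```text
t: 10.32
tool_pos: [0.5319, 0.1596, 0.2411]
tcp_rot: [0.707, -0.01, -0.707, -0.01]
force: [-0.2, -0.6, 1.1]
grip_width: 0.0852
```

```bash
python3 - <<'E'
from h import *
from cell import *
import pickle
A=pickle.load(open("w6.pkl","rb"))
im=get_image("wrist"); cv2.imwrite("pics/w7.png",im["frame"][:,:,::-1]);pickle.dump(im,open("w7.pkl","wb"))
g={"lever_grip":(188.3,230.2),"carriage_knob":(331.7,198.2),"gate_mid":(212.9,195.5),"unit_mid":(360.8,184.4)}
for l in g:
  r=place_of(l,"wrist")[:2]; print(l,r)
  if r: print("  ",tri([(A,g[l]),(im,r[0]["position"])]))
plan([.53,.165,.1],-1.6,1)
E
```

```text
lever_grip [{'position': [275.6, 206.8], 'score': 0.7}]
   (array([0.52956961, 0.16610895, 0.10430445]), [np.float64(0.6), np.float64(0.6)])
carriage_knob [{'position': [418.4, 176.5], 'score': 0.64}]
   (array([0.55000804, 0.03447204, 0.08205156]), [np.float64(0.1), np.float64(0.1)])
gate_mid [{'position': [292.6, 177.0], 'score': 0.68}]
   (array([0.55131256, 0.15000736, 0.06434388]), [np.float64(1.1), np.float64(1.1)])
unit_mid [{'position': [106.5, 246.5], 'score': 0.58}]
   (array([0.63056164, 0.10123372, 0.48702332]), [np.float64(0.0), np.float64(0.0)])
t 10.57 pos [0.5317 0.1602 0.2408] F [ 0.2 -0.7  0.8] w 0.0853
turn [-0.03 -0.   -0.  ] shift(cur axes) [14.08 -0.48  0.19] shift(target axes) [14.08 -0.47  0.19]
```

View pics/w7.png

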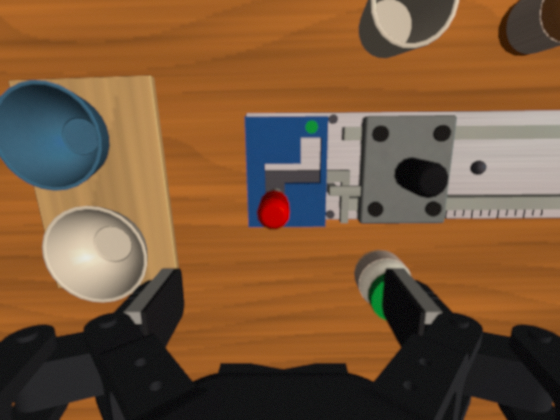

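```bash
python3 - <<'E'
from h import *
import pickle
A=pickle.load(open("w6.pkl","rb"));B=pickle.load(open("w7.pkl","rb"))
for im,n in ((A,"A"),(B,"B")): cv2.imwrite(f"pics/z{n}.png",cv2.resize(im["frame"][90:260,150:560,::-1],None,fx=1.95,fy=1.95,interpolation=cv2.INTER_CUBIC))
E
```

```text
(no output)
```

View pics/zA.png

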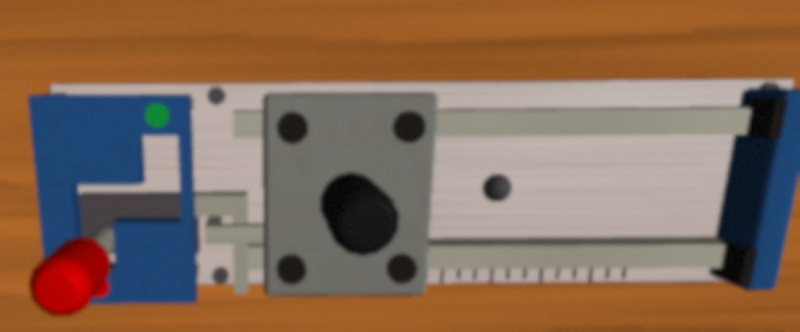

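View pics/zB.png

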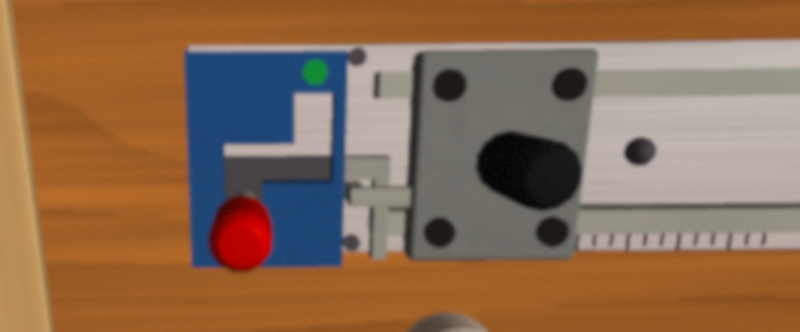

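```bash
python3 - <<'E'
from h import *
import pickle
A=pickle.load(open("w6.pkl","rb"));B=pickle.load(open("w7.pkl","rb"))
f=lambda im,p,z:onz(im,(np.array(p)+.5)/1.95-.5+[150,90],z)
for im,a,b in ((A,(52,84),(793,79)),(B,(190,46),(795,41))):
    p,q=f(im,a,.012),f(im,b,.012); d=p-q; print(p.round(4),q.round(4),np.degrees(np.arctan2(d[1],d[0]))-90)
# gate front edge
for im,cs in ((A,((30,96),(190,96),(196,301),(50,302))),(B,((187,51),(347,52),(342,265),(193,266)))):
    print(np.array([f(im,c,.058) for c in cs]).round(4))
for c,d in (((30,96),(187,51)),((190,96),(347,52)),((196,301),(342,265))):
    print(tri([(A,(np.array(c)+.5)/1.95-.5+[150,90]),(B,(np.array(d)+.5)/1.95-.5+[150,90])]))
E
```

```text
[0.6135 0.196  0.012 ] [ 0.6042 -0.2192  0.012 ] -1.2750318079034315
[0.613  0.1961 0.012 ] [ 0.6055 -0.1362  0.012 ] -1.2981336802888563
[[0.6081 0.1933 0.058 ]
 [0.606  0.1137 0.058 ]
 [0.4981 0.1164 0.058 ]
 [0.4997 0.1954 0.058 ]]
[[0.6087 0.193  0.058 ]
 [0.606  0.1151 0.058 ]
 [0.4979 0.117  0.058 ]
 [0.4996 0.1961 0.058 ]]
(array([0.60835603, 0.1927866 , 0.05956459]), [np.float64(0.3), np.float64(0.3)])
(array([0.60600891, 0.11435811, 0.05228282]), [np.float64(0.2), np.float64(0.2)])
(array([0.4972031 , 0.11669752, 0.05559436]), [np.float64(0.0), np.float64(0.0)])
```

Request:
drive_tool:
  moves:
    - [0, 0, 0, 2, -0.6, 0.2, 0]
    - [0, 0, 0, 4, 0, 0, 0]
    - [0, 0, 0, 4, 0, 0, 0]
    - [0, 0, 0, 2.5, 0, 0, 0]
    - [0, 0, 0, 1.4, 0, 0, 0]

```text
t: 11.2
tool_pos: [0.5294, 0.1666, 0.1006]
tcp_rot: [-0.707, 0.01, 0.708, 0.01]
force: [0.7, 0.7, 0.1]
grip_width: 0.0857
```

```bash
python3 - <<'E'
from h import *
from cell import *
im=get_image("wrist"); cv2.imwrite("pics/w8.png",im["frame"][:,:,::-1])
plan([.53,.1663,.102],-1.3,1)
E
```

```text
t 11.25 pos [0.529  0.1665 0.0996] F [-1.  -0.6 -2.1] w 0.0856
turn [-0.29  0.13 -0.03] shift(cur axes) [-0.24  0.02 -0.1 ] shift(target axes) [-0.24  0.02 -0.1 ]
```

View pics/w8.png

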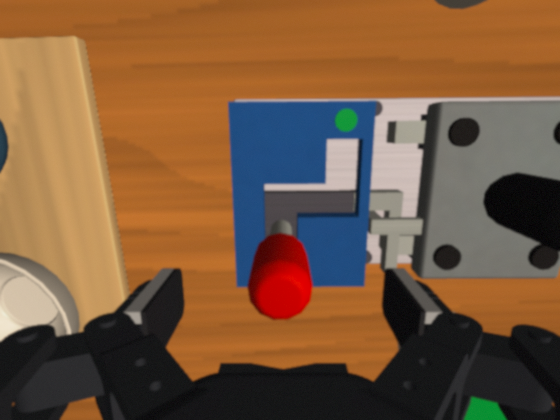

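Lever grip (280,290) lies between the pads. Closing.

Request:
drive_tool:
  moves:
    - [-0.3, 0, 0, -0.2, 0, 0, 0.5]
    - [0, 0, 0, 0, 0, 0, 1]
    - [0, 0, 0, 0, 0, 0, 1]
    - [0, 0, 0, 0, 0, 0, 1]
    - [0, 0, 0, 0, 0, 0, 1]

```text
t: 11.88
tool_pos: [0.5302, 0.1671, 0.1047]
tcp_rot: [0.708, -0.008, -0.707, -0.008]
force: [-0.8, -1.4, 10.4]
grip_width: 0.0252
```

```bash
python3 - <<'E'
from h import *
from cell import *
im=get_image("wrist"); cv2.imwrite("pics/w9.png",im["frame"][:,:,::-1])
plan([.53,.1663,.102],-1.3,1)
E
```

```text
t 11.93 pos [0.5302 0.167  0.1047] F [-1.4  0.2  9.4] w 0.0251
turn [ 0.02 -0.09  0.02] shift(cur axes) [0.27 0.07 0.02] shift(target axes) [0.27 0.07 0.02]
```

View pics/w9.png

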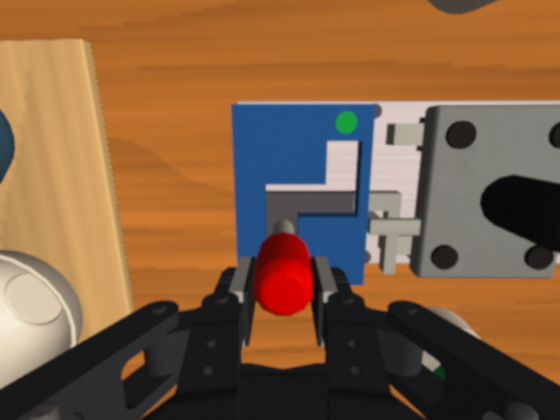

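Request:
drive_tool:
  moves:
    - [0, 0, 0, -0.2, 0, 0, 1]
    - [0, 0, 0, 0, 0, -0.8, 1]
    - [0, 0, 0, 0, 0, -0.9, 1]
    - [0, 0, 0, 0, 0, -0.8, 1]
    - [0, 0, 0, 0, 0, 0, 1]

```text
t: 12.55
tool_pos: [0.5555, 0.1662, 0.1054]
tcp_rot: [0.707, -0.008, -0.707, -0.008]
force: [2.0, -2.3, -15.9]
grip_width: 0.0246
```

```bash
python3 - <<'E'
from h import *
from cell import *
im=get_image("wrist"); cv2.imwrite("pics/w10.png",im["frame"][:,:,::-1])
plan([.555,.1663,.104],-1.3,1)
E
```

```text
t 12.6 pos [0.5551 0.1662 0.1055] F [  0.9  -1.6 -17.6] w 0.0249
turn [ 0.01 -0.01 -0.01] shift(cur axes) [ 0.15 -0.01  0.01] shift(target axes) [ 0.15 -0.01  0.01]
```

View pics/w10.png

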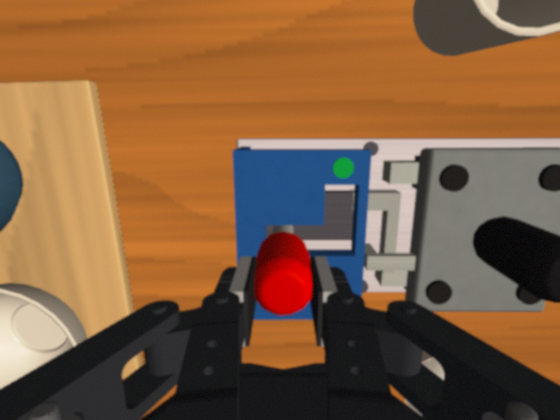

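Request:
drive_tool:
  moves:
    - [0, 0, 0, 0.1, 0, 0, 1]
    - [0, 0, 0, 0, 1.2, 0, 1]
    - [0, 0, 0, 0, 1.2, 0, 1]
    - [0, 0, 0, 0, 1.2, 0, 1]
    - [0, 0, 0, 0, 0, 0, 1]

```text
t: 13.22
tool_pos: [0.5544, 0.1309, 0.1053]
tcp_rot: [0.708, -0.007, -0.707, -0.01]
force: [2.1, 16.7, -4.2]
grip_width: 0.0247
```

```bash
python3 - <<'E'
from h import *
from cell import *
im=get_image("wrist"); cv2.imwrite("pics/w11.png",im["frame"][:,:,::-1])
plan([.5545,.1305,.104],-1.3,1)
E
```

```text
t 13.28 pos [0.5544 0.131  0.1053] F [ 1.2 15.8 -4. ] w 0.0246
turn [-0.05 -0.08  0.15] shift(cur axes) [ 0.13  0.05 -0.01] shift(target axes) [ 0.13  0.04 -0.01]
```

View pics/w11.png

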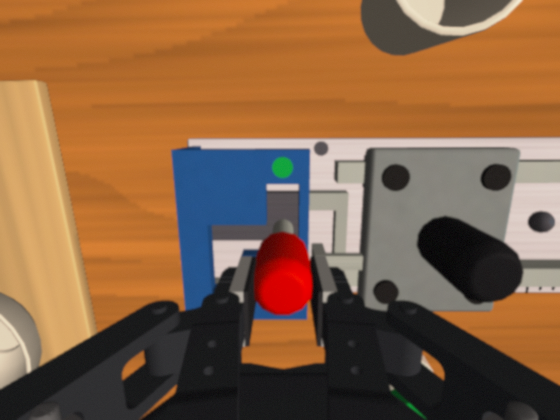

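Request:
drive_tool:
  moves:
    - [0, 0, 0, 0, -0.2, 0, 1]
    - [0, 0, 0, 0, 0, -0.8, 1]
    - [0, 0, 0, 0, 0, -0.9, 1]
    - [0, 0, 0, 0, 0, -0.9, 1]
    - [0, 0, 0, 0, 0, 0, 1]

```text
t: 13.9
tool_pos: [0.5796, 0.1315, 0.1048]
tcp_rot: [-0.706, 0.008, 0.708, 0.008]
force: [-9.2, -1.5, 8.4]
grip_width: 0.0251
```

```bash
python3 - <<'E'
from h import *
from cell import *
im=get_image("wrist"); cv2.imwrite("pics/w12.png",im["frame"][:,:,::-1])
plan([.58,.1305,.104],-1.3,1)
E
```

```text
t 13.95 pos [0.5796 0.1315 0.1048] F [-8.  -2.3  8.1] w 0.0248
turn [ 0.02  0.1  -0.02] shift(cur axes) [ 0.08  0.1  -0.04] shift(target axes) [ 0.08  0.1  -0.04]
```

View pics/w12.png

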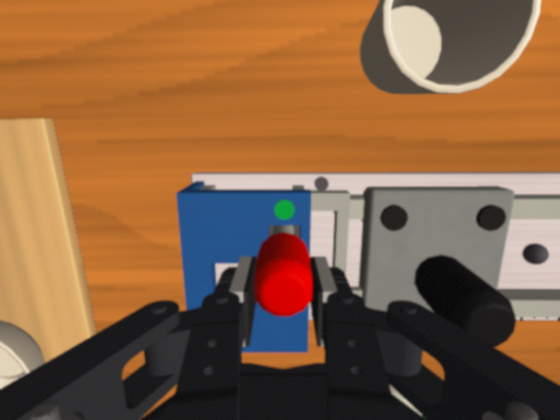

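Request:
drive_tool:
  moves:
    - [0, 0, 0, 0, 0, 0.2, 1]
    - [0, 0, 0, 0, 0, 0, 0.5]
    - [0, 0, 0, 0, 0, 0, 0]
    - [0, 0, 0, 0, 0, 0, 0]
    - [0, 0, 0, -2, 0, 0, 0]

```text
t: 14.58
tool_pos: [0.5771, 0.1317, 0.1238]
tcp_rot: [-0.706, 0.008, 0.708, 0.008]
force: [0.2, 0.5, 0.5]
grip_width: 0.0854
```

Request:
drive_tool:
  moves:
    - [0, 0, 0, -4, 0, 0, 0]
    - [0, 0, 0, -2, 2, 0.8, 0]
    - [0, 0, 0, 0, 4, 1, 0]
    - [0, 0, 0, 0, 3.5, 1, 0]
    - [0, 0, 0, 0, 0, 0, 0]

```text
t: 15.2
tool_pos: [0.5473, 0.0356, 0.185]
tcp_rot: [-0.707, 0.009, 0.707, 0.009]
force: [-0.8, -0.5, 0.5]
grip_width: 0.0856
```

```bash
python3 - <<'E'
from h import *
from cell import *
im=get_image("wrist"); cv2.imwrite("pics/w13.png",im["frame"][:,:,::-1])
for l in ("carriage_knob","lever_grip"): print(l,[(d["position"],d["score"],onz(im,d["position"],.082 if l[0]=="c" else .102).round(4)) for d in place_of(l,"wrist")[:2]])
plan([.5505,.034,.084],-1.3,1)
E
```

```text
carriage_knob [([283.0, 211.9], 0.83, array([0.549 , 0.0358, 0.082 ]))]
lever_grip [([144.9, 184.0], 0.96, array([0.5763, 0.1313, 0.102 ]))]
t 15.35 pos [0.5481 0.0379 0.1849] F [ 0.7  0.2 -0.8] w 0.0851
turn [ 0.02 -0.02  0.01] shift(cur axes) [10.09  0.39 -0.25] shift(target axes) [10.09  0.39 -0.25]
```

View pics/w13.png

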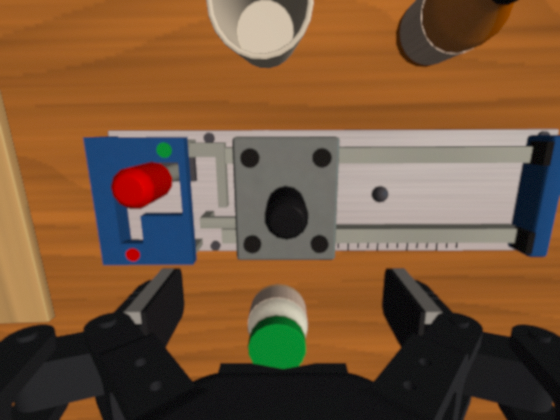

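Request:
drive_tool:
  moves:
    - [0, 0, 0, 3, 0.3, -0.2, 0]
    - [0, 0, 0, 4, 0, 0, 0]
    - [0, 0, 0, 2, 0, 0, 0]
    - [0, 0, 0, 0.9, 0, 0, 0]
    - [0, 0, 0, 0, 0, 0, 0.3]

```text
t: 15.98
tool_pos: [0.5499, 0.035, 0.0857]
tcp_rot: [-0.707, 0.008, 0.707, 0.008]
force: [-0.3, -0.0, -0.7]
grip_width: 0.0697
```

Request:
drive_tool:
  moves:
    - [0, 0, 0, 0, 0, 0, 0.6]
    - [0, 0, 0, 0, 0, 0, 1]
    - [0, 0, 0, 0, 0, 0, 1]
    - [0, 0, 0, 0, 0, 0, 1]
    - [0, 0, 0, 0, 0, 0, 1]

```text
t: 16.6
tool_pos: [0.5503, 0.0344, 0.0869]
tcp_rot: [0.708, -0.008, -0.706, -0.008]
force: [-3.3, -0.3, 11.9]
grip_width: 0.0289
```

```bash
python3 - <<'E'
from h import *
from cell import *
im=get_image("wrist"); cv2.imwrite("pics/w14.png",im["frame"][:,:,::-1])
plan([.5505,.034,.084],-1.3,1)
E
```

```text
t 16.65 pos [0.5503 0.0344 0.0869] F [-2.   0.5 11.5] w 0.0292
turn [ 0.02 -0.1  -0.  ] shift(cur axes) [ 0.29  0.04 -0.02] shift(target axes) [ 0.29  0.04 -0.02]
```

View pics/w14.png

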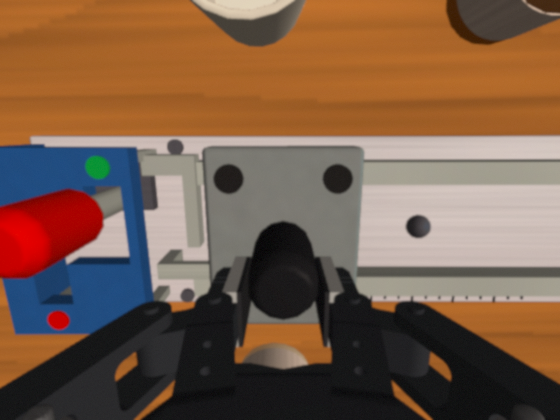

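Request:
drive_tool:
  moves:
    - [0, 0, 0, -0.1, 0, 0, 1]
    - [0, 0, 0, 0, 0.4, 0, 1]
    - [0, 0, 0, 0, 0.8, 0, 1]
    - [0, 0, 0, 0, 0.9, 0, 1]
    - [0, 0, 0, 0, 0.9, 0, 1]

```text
t: 17.27
tool_pos: [0.5495, 0.004, 0.087]
tcp_rot: [0.707, -0.008, -0.707, -0.008]
force: [4.1, 3.5, 0.1]
grip_width: 0.0291
```

Request:
drive_tool:
  moves:
    - [0, 0, 0, 0, 1, 0, 1]
    - [0, 0, 0, 0, 1, 0, 1]
    - [0, 0, 0, 0, 1, 0, 1]
    - [0, 0, 0, 0, 1, 0, 1]
    - [0, 0, 0, 0, 1, 0, 1]

```text
t: 17.9
tool_pos: [0.5484, -0.0461, 0.087]
tcp_rot: [0.707, -0.008, -0.707, -0.008]
force: [4.5, 2.9, -0.6]
grip_width: 0.0289
```

Request:
drive_tool:
  moves:
    - [0, 0, 0, 0, 1, 0, 1]
    - [0, 0, 0, 0, 1, 0, 1]
    - [0, 0, 0, 0, 1, 0, 1]
    - [0, 0, 0, 0, 1, 0, 1]
    - [0, 0, 0, 0, 1, 0, 1]

```text
t: 18.52
tool_pos: [0.5473, -0.0961, 0.0871]
tcp_rot: [0.707, -0.008, -0.707, -0.008]
force: [5.0, 4.2, -1.2]
grip_width: 0.0291
```

Request:
drive_tool:
  moves:
    - [0, 0, 0, 0, 1, 0, 1]
    - [0, 0, 0, 0, 1, 0, 1]
    - [0, 0, 0, 0, 0.8, 0, 1]
    - [0, 0, 0, 0, 0.5, 0, 1]
    - [0, 0, 0, 0, 0.4, 0, 1]

```text
t: 19.15
tool_pos: [0.5465, -0.1331, 0.0871]
tcp_rot: [0.708, -0.008, -0.707, -0.008]
force: [5.5, 3.2, -0.4]
grip_width: 0.0291
```

Request:
drive_tool:
  moves:
    - [0, 0, 0, 0, 0.2, 0, 1]
    - [0, 0, 0, 0, 0.2, 0, 1]
    - [0, 0, 0, 0, 0.2, 0, 1]
    - [0, 0, 0, 0, 0.1, 0, 1]
    - [0, 0, 0, 0, 0, 0, 1]

```text
t: 19.77
tool_pos: [0.5463, -0.1362, 0.087]
tcp_rot: [0.707, -0.006, -0.707, -0.01]
force: [11.4, 39.9, 4.1]
grip_width: 0.0292
```

```bash
python3 - <<'E'
from h import *
from cell import *
im=get_image("wrist"); cv2.imwrite("pics/w15.png",im["frame"][:,:,::-1])
plan([.5505,.034,.084],-1.3,1)
E
```

```text
t 19.82 pos [ 0.5463 -0.1361  0.087 ] F [12.1 38.6  5.2] w 0.029
turn [-0.02 -0.05  0.3 ] shift(cur axes) [  0.39 -17.02  -0.02] shift(target axes) [  0.3  -17.02  -0.03]
```

View pics/w15.png

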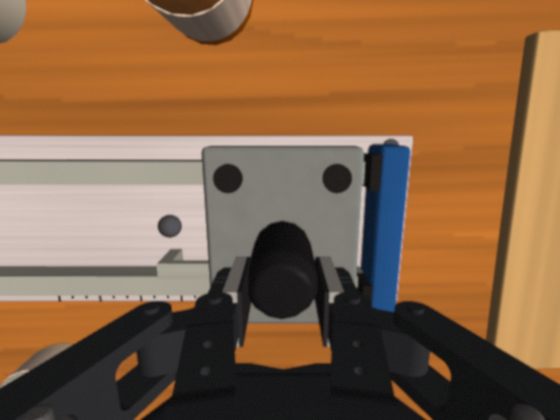

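Request:
drive_tool:
  moves:
    - [0, 0, 0, 0, -0.4, 0, 1]
    - [0, 0, 0, 0, -0.6, 0, 1]
    - [0, 0, 0, 0, -0.9, 0, 1]
    - [0, 0, 0, 0, -1, 0, 1]
    - [0, 0, 0, 0, -1, 0, 1]

```text
t: 20.45
tool_pos: [0.5472, -0.1012, 0.0871]
tcp_rot: [0.708, -0.008, -0.707, -0.008]
force: [4.3, -4.6, -1.2]
grip_width: 0.0289
```

Request:
drive_tool:
  moves:
    - [0, 0, 0, 0, -1, 0, 1]
    - [0, 0, 0, 0, -1, 0, 1]
    - [0, 0, 0, 0, -1, 0, 1]
    - [0, 0, 0, 0, -1, 0, 1]
    - [0, 0, 0, 0, -1, 0, 1]

```text
t: 21.08
tool_pos: [0.5483, -0.0513, 0.0871]
tcp_rot: [0.707, -0.008, -0.707, -0.008]
force: [4.0, -3.9, -0.7]
grip_width: 0.0294
```

Request:
drive_tool:
  moves:
    - [0, 0, 0, 0, -1, 0, 1]
    - [0, 0, 0, 0, -1, 0, 1]
    - [0, 0, 0, 0, -1, 0, 1]
    - [0, 0, 0, 0, -1, 0, 1]
    - [0, 0, 0, 0, -1, 0, 1]

```text
t: 21.7
tool_pos: [0.5494, -0.0011, 0.087]
tcp_rot: [0.707, -0.008, -0.707, -0.008]
force: [4.1, -3.9, -0.0]
grip_width: 0.029
```

Request:
drive_tool:
  moves:
    - [0, 0, 0, 0, -1, 0, 1]
    - [0, 0, 0, 0, -0.9, 0, 1]
    - [0, 0, 0, 0, -0.6, 0, 1]
    - [0, 0, 0, 0, -0.4, 0, 1]
    - [0, 0, 0, 0, -0.3, 0, 1]

```text
t: 22.32
tool_pos: [0.5501, 0.0312, 0.087]
tcp_rot: [0.707, -0.008, -0.707, -0.008]
force: [3.5, -3.9, 1.7]
grip_width: 0.029
```

Request:
drive_tool:
  moves:
    - [0, 0, 0, 0, -0.2, 0, 1]
    - [0, 0, 0, 0, -0.2, 0, 1]
    - [0, 0, 0, 0, -0.2, 0, 1]
    - [0, 0, 0, 0, -0.1, 0, 1]
    - [0, 0, 0, 0, 0, 0, 1]

```text
t: 22.95
tool_pos: [0.5502, 0.035, 0.087]
tcp_rot: [0.707, -0.009, -0.707, -0.006]
force: [2.5, -36.8, 3.0]
grip_width: 0.029
```

```bash
python3 - <<'E'
from h import *
from cell import *
im=get_image("wrist"); cv2.imwrite("pics/w16.png",im["frame"][:,:,::-1])
plan([.5505,.034,.084],-1.3,1)
E
```

```text
t 23.0 pos [0.5502 0.035  0.087 ] F [  2.6 -36.4   2.6] w 0.029
turn [ 0.05 -0.04 -0.27] shift(cur axes) [ 0.3   0.1  -0.03] shift(target axes) [ 0.3   0.1  -0.03]
```

View pics/w16.png

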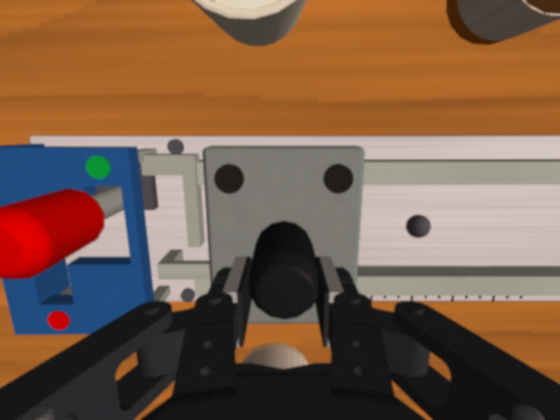

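Request:
drive_tool:
  moves:
    - [0, 0, 0, 0, 0.3, 0, 1]
    - [0, 0, 0, 0, 0, 0, 0.6]
    - [0, 0, 0, 0, 0, 0, 0.2]
    - [0, 0, 0, 0, 0, 0, 0]
    - [0, 0, 0, 0, 0, 0, 0]

```text
t: 23.62
tool_pos: [0.5496, 0.0356, 0.0867]
tcp_rot: [-0.707, 0.008, 0.707, 0.008]
force: [0.1, -0.1, 0.4]
grip_width: 0.0849
```

Request:
drive_tool:
  moves:
    - [0, 0, 0, -3, 0, 0, 0]
    - [0, 0, 0, -4, 0, 0, 0]
    - [0, 0, 0, -2, -2, -0.6, 0]
    - [0, 0, 0, 0, -4, -1, 0]
    - [0, 0, 0, 0, -3.5, -1, 0]

```text
t: 24.25
tool_pos: [0.5781, 0.1311, 0.1772]
tcp_rot: [0.707, -0.008, -0.707, -0.008]
force: [-0.0, 0.2, 1.0]
grip_width: 0.0853
```

```bash
python3 - <<'E'
from h import *
from cell import *
im=get_image("wrist"); cv2.imwrite("pics/w17.png",im["frame"][:,:,::-1])
for l in ("carriage_knob","lever_grip"): print(l,[(d["position"],d["score"],onz(im,d["position"],.082 if l[0]=="c" else .102).round(4)) for d in place_of(l,"wrist")[:2]])
plan([.5765,.1317,.103],-1.3,1)
E
```

```text
carriage_knob [([410.3, 250.7], 0.91, array([0.5488, 0.0334, 0.082 ]))]
lever_grip [([284.7, 226.8], 0.73, array([0.5762, 0.1301, 0.102 ]))]
t 24.4 pos [0.5779 0.1313 0.1766] F [-0.2 -0.6  0.1] w 0.0855
turn [0.15 0.   0.01] shift(cur axes) [ 7.36 -0.04  0.14] shift(target axes) [ 7.36 -0.04  0.14]
```

View pics/w17.png

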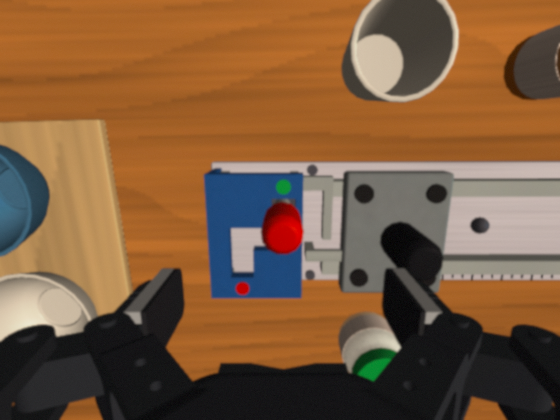

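Request:
drive_tool:
  moves:
    - [0, 0, 0, 2, 0, 0.1, 0]
    - [0, 0, 0, 3, 0, 0, 0]
    - [0, 0, 0, 2, 0, 0, 0]
    - [0, 0, 0, 0.1, 0, 0, 0]
    - [0, 0, 0, 0, 0, 0, 0.5]

```text
t: 25.02
tool_pos: [0.5771, 0.1295, 0.1065]
tcp_rot: [0.707, -0.008, -0.707, -0.008]
force: [-0.1, -0.6, 0.8]
grip_width: 0.07
```

Request:
drive_tool:
  moves:
    - [0, 0, 0, 0, 0, 0, 1]
    - [0, 0, 0, 0, 0, 0, 1]
    - [0, 0, 0, 0, 0, 0, 1]
    - [0, 0, 0, -0.1, 0, 0, 1]
    - [0, 0, 0, -0.1, 0, 0, 1]

```text
t: 25.65
tool_pos: [0.5765, 0.1306, 0.1074]
tcp_rot: [-0.707, 0.008, 0.707, 0.008]
force: [2.0, 7.1, -17.5]
grip_width: 0.0245
```

```bash
python3 - <<'E'
from h import *
from cell import *
im=get_image("wrist"); cv2.imwrite("pics/w18.png",im["frame"][:,:,::-1])
plan([.5545,.131,.1045],-1.3,1)
E
```

```text
t 25.7 pos [0.5764 0.1306 0.1073] F [  1.1   8.1 -12.2] w 0.0244
turn [0.02 0.06 0.06] shift(cur axes) [0.29 0.01 2.19] shift(target axes) [0.28 0.01 2.19]
```

View pics/w18.png

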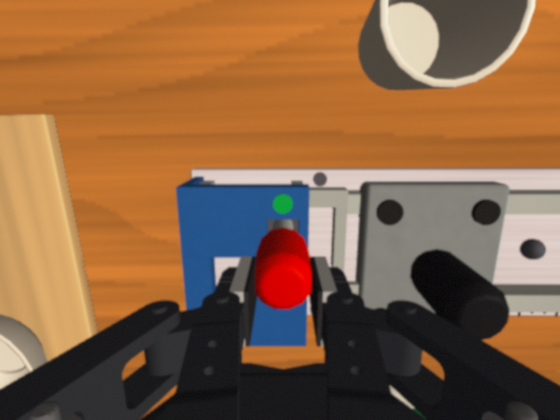

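Request:
drive_tool:
  moves:
    - [0, 0, 0, 0.1, -0.1, 0, 1]
    - [0, 0, 0, 0, 0, 0.7, 1]
    - [0, 0, 0, 0, 0, 0.8, 1]
    - [0, 0, 0, 0, 0, 0.7, 1]
    - [0, 0, 0, 0, 0, 0, 1]

```text
t: 26.32
tool_pos: [0.5539, 0.1314, 0.1069]
tcp_rot: [-0.707, 0.008, 0.707, 0.008]
force: [-1.7, 1.2, 1.5]
grip_width: 0.0248
```

Request:
drive_tool:
  moves:
    - [0, 0, 0, 0, -1, 0, 1]
    - [0, 0, 0, 0, -1.2, 0, 1]
    - [0, 0, 0, 0, -1.1, 0, 1]
    - [0, 0, 0, 0, -0.3, 0, 1]
    - [0, 0, 0, 0, 0, 0, 1]

```text
t: 26.95
tool_pos: [0.5559, 0.1675, 0.1068]
tcp_rot: [0.707, -0.008, -0.707, -0.007]
force: [-0.8, -4.4, 4.0]
grip_width: 0.0247
```

```bash
python3 - <<'E'
from h import *
from cell import *
im=get_image("wrist"); cv2.imwrite("pics/w19.png",im["frame"][:,:,::-1])
plan([.5302,.167,.105],-1.3,1)
E
```

```text
t 27.0 pos [0.5558 0.1675 0.1068] F [-0.6 -2.9  4.7] w 0.0246
turn [ 0.05 -0.01 -0.02] shift(cur axes) [0.18 0.11 2.56] shift(target axes) [0.18 0.11 2.56]
```

View pics/w19.png

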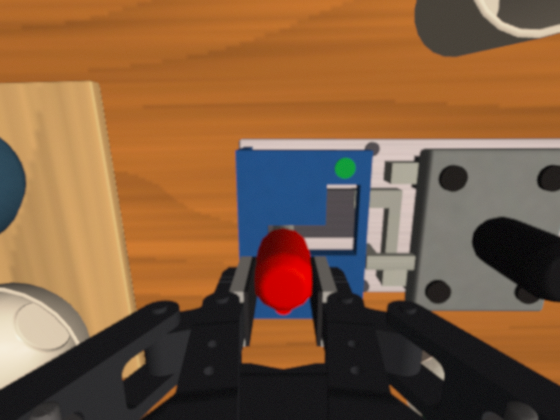

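Now −x to the red end, aiming slightly past it until the stop is felt.

Request:
drive_tool:
  moves:
    - [0, 0, 0, 0, 0, 0.8, 1]
    - [0, 0, 0, 0, 0, 0.9, 1]
    - [0, 0, 0, 0, 0, 0.8, 1]
    - [0, 0, 0, 0, 0, 0.3, 1]
    - [0, 0, 0, 0, 0, 0, 1]

```text
t: 27.62
tool_pos: [0.5284, 0.168, 0.1069]
tcp_rot: [0.708, -0.008, -0.706, -0.008]
force: [5.8, -2.6, -1.5]
grip_width: 0.0242
```

```bash
python3 - <<'E'
from h import *
from cell import *
im=get_image("wrist"); cv2.imwrite("pics/w20.png",im["frame"][:,:,::-1])
plan([.5302,.167,.105],-1.3,1)
E
```

```text
t 27.68 pos [0.5284 0.168  0.1069] F [ 6.  -2.7 -0.6] w 0.0244
turn [ 0.02 -0.1   0.01] shift(cur axes) [ 0.19  0.1  -0.18] shift(target axes) [ 0.19  0.1  -0.18]
```

View pics/w20.png

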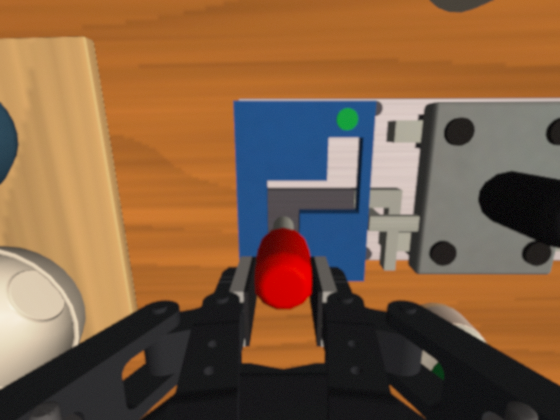

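Request:
drive_tool:
  moves:
    - [0, 0, 0, 0, 0, -0.1, 1]
    - [0, 0, 0, 0, 0, 0, 0.6]
    - [0, 0, 0, 0, 0, 0, 0.2]
    - [0, 0, 0, 0, 0, 0, 0]
    - [0, 0, 0, -2, 0, 0, 0]

```text
t: 28.3
tool_pos: [0.5277, 0.1678, 0.1259]
tcp_rot: [-0.706, 0.008, 0.708, 0.008]
force: [0.7, -0.6, 0.1]
grip_width: 0.0846
```

Request:
drive_tool:
  moves:
    - [0, 0, 0, -4, 0, 0, 0]
    - [0, 0, 0, -5, 2, 0, 0]
    - [0, 0, 0, -4, 4, 0, 0]
    - [0, 0, 0, 0, 2, 0, 0]
    - [0, 0, 0, 0, 0, 0, 0]

```text
t: 28.92
tool_pos: [0.5266, 0.087, 0.2563]
tcp_rot: [-0.707, 0.009, 0.707, 0.009]
force: [-0.4, 0.1, -1.2]
grip_width: 0.0861
```

```bash
python3 - <<'E'
from h import *
from cell import *
import pickle
A=pickle.load(open("w6.pkl","rb"))
im=get_image("wrist"); cv2.imwrite("pics/w21.png",im["frame"][:,:,::-1])
t=get_image("top"); cv2.imwrite("pics/t21.png",t["frame"][:,:,::-1])
s=get_image("scene"); cv2.imwrite("pics/s21.png",s["frame"][:,:,::-1])
for l in ("carriage_knob","lever_grip"): print(l,[(d["position"],d["score"],onz(im,d["position"],.082 if l[0]=="c" else .102).round(4)) for d in place_of(l,"wrist")[:2]])
print("before",onz(A,(188.3,230.2),.102),onz(A,(331.7,198.2),.082))
E
```

```text
carriage_knob [([336.0, 171.0], 0.82, array([0.5498, 0.0355, 0.082 ]))]
lever_grip [([196.7, 199.8], 0.57, array([0.5288, 0.167 , 0.102 ]))]
before [0.52830845 0.16672443 0.102     ] [0.5501313  0.03449707 0.082     ]
```

View pics/w21.png

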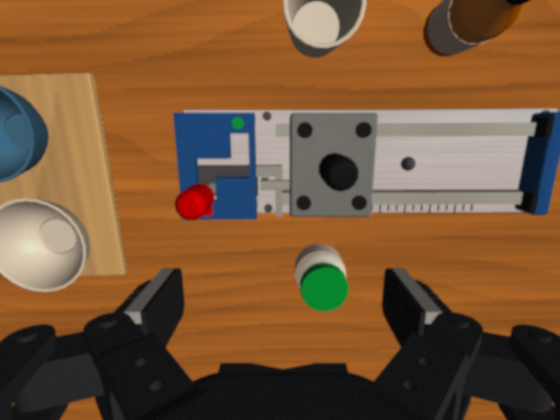

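View pics/s21.png

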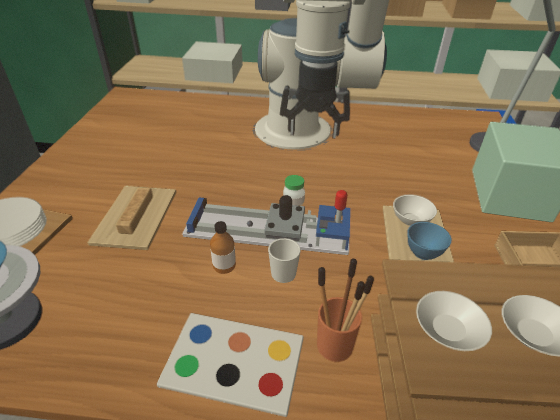

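View pics/t21.png

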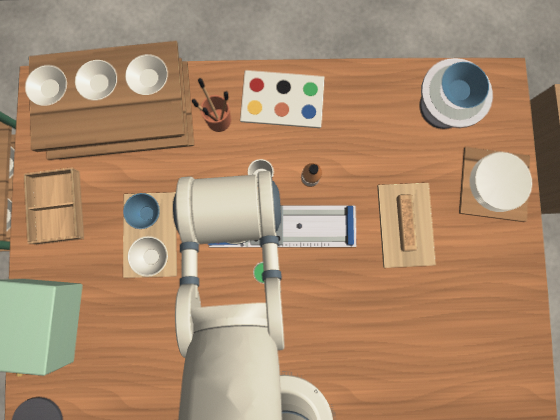

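```bash
python3 -c "
from cell import *
print(finish_job())"
```

```text
the job is handed in; nothing more can be done
None
```

The job is done and handed in at about 29 s of the 72 s allowed. No verdict is reported.

**What I did**
- **Wrist rest:** I lifted it off the rails and laid it flat and lengthwise on the empty board to the right.
- **Unlocking:** I gripped the red lever and took it through the gate (+x, −y, +x) to the green-dot end. I felt the slot end at about 9 N.
- **Carriage:** I gripped the knob and moved it at about 0.08 m/s out to the far stop and back home. I pressed lightly at both ends, about 40 N and 37 N on the fingers, and the stroke measured about 171 mm.
- **Locking:** I took the lever back the same way to the red-dot end, released it, and raised the arm clear.

**Last checks**
- **Lever:** the grip measured (0.529, 0.167) m, against (0.528, 0.167) m before I touched it.
- **Carriage:** the knob measured (0.550, 0.0355) m, against (0.550, 0.0345) m at home at the start.
- **Rest and other things:** the top and scene pictures show the rest on the clear board. The bowls, bottle, jar and cup stand where they were; I judged those by eye and did not re-measure them.

**Checks that disagreed or are unconfirmed**
- Some network detections were clearly wrong, such as one `lever_grip` and one `unit_mid`. I discarded them in favour of two-view measurements and edge fits.
- I did not test the lock by pulling on the carriage; I judged it from the lever's position only.
- Carriage speed was not measured directly; the 0.08 m/s comes from the commanded steps and the tool positions reported after each move.

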